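Flip the stock tag of the opened can

ROBOT

A 6-joint arm with a two-finger parallel gripper is mounted at the origin on the work surface. World frame = base frame: x ahead of the robot, y to its left, z up, the work surface at z = 0. Lengths are in mm, angles in rad, forces in N, time in s.
With the tool pointing down it reaches from about 350 to 725 mm from the base axis. Payload 4.3 kg.
Tool frame: the origin (TCP) lies at the very end of the fingers, on their centre line; the grasp point (between the pads) lies 19 mm behind it; z points along the fingers, x is the direction in which the jaws open and shut, and the axes are right-handed (so a half turn about z gives the same grasp; the last joint's range is limited). The gripper opens to 85 mm and grips with 20 to 120 N. Pads are 22 mm wide; open, the fingers measure 114 mm over their backs; the gripper's body (76 mm by 85 mm) begins 54 mm behind the grasp point. The pads swing forward as they close: fully open they stand 13 mm farther back than shut.
Start: joints at [-1.236, 0.377, 0.081, 1.274, 0, 1.46], TCP at [247.425, -519.084, 231.329] pointing down, gripper open.
Joint ranges: [-2.72, 2.72], [-0.84, 1.66], [-1.02, 1.22], [-1.77, 2.12], [-1.37, 1.28], [-3.14, 3.14]. Speed limits (rad/s): [2.57, 2.57, 3.14, 3.14, 3.14, 3.14].

INTERFACE

Orientations are given as a unit quaternion [w, x, y, z].
In Python, from rig import robot, read_camera, camera_info, workorder gives the robot as it stands.
- The arm moves only by the tool arm_command, never from a script. Its argument "rows" is a list that holds one entry, the list of rows, each a list of 6 numbers: the shift along the tool's x, y, z in units of 40 mm (1.0 is 40 mm), then the turn, a rotation vector about the tool's x, y, z in units of 6 degrees (1.0 is 6 degrees). A call has exactly 10 rows; each row is the pose to reach, as a shift and turn from the pose commanded when the call began, along the tool's axes at that moment; what a row does not reach only later rows make up. A row lasts 1/8 s, in which the tool goes at most 62.5 mm and 10.7 degrees, less where a joint would pass 70% of its speed; a pose out of reach is approached as far as the arm can. A call with a gripper value outside its range is refused whole. "grip" is the closure, from -1 (fully open) to 1 (shut), set as the call begins (left out, the last holds). The fingers move at their own pace and stop on an object; "force" is the grip in N (left out, the last holds). Time passes only in rows, so rows that repeat a pose let the fingers close, or fill a call up. It gives the time, the measured TCP pose, the force and the opening at its end, in the units of the state.
- robot.get_obs(): the state, without advancing time (a new reading comes with each control period).
- read_camera(name): name is "scene" or "top" or "wrist"; returns the picture (400x640x3 uint8, blue, green, red); there is no depth.
- camera_info(name): a dict with "fx", "fy", "cx", "cy" (pixels), "D" ([k1, k2, p1, p2, k3] as OpenCV has them; the pictures are not rectified), "R" (3x3) and "t" (3): a world point X has camera coordinates R X + t. Camera axes: x right, y down, z forward; pixel columns grow to the right and rows downward; lengths in mm; the calibration is good to about 2 mm. A picture is of the moment at which its call begins: read the wrist's pose just before it. camera_info takes no time and is no camera call; for the wrist camera it gives the pose at the moment of the call.
- workorder.hand_in(): hands the job in, once; it reports no verdict.
The state is a dict: "time_s": time; "joints": joint angles; "dq": joint speeds; "joint_torque": joint torques, N m; "position": TCP position; "tool_rot": TCP orientation; "force": force on the tool from outside, world axes, zero at the start; "moment": the same for the moment, N m; "gripper_width": finger opening in mm.
Only numpy, scipy, OpenCV 4.12 (cv2) and the standard library are available. Lean on these libraries where they do the work, as an engineer would, in place of code of your own. Each camera call takes 0.05 s, during which the arm holds its last target. There are 200 camera calls.

TASK

The tall can has just been opened: with the fingertips, gently push the stock tag in front of it up and right over its hinge, until it lies flat on the can's side with its two-bar face up, then let go of it and move clear. Do not pinch the tag, leave the other tag as it is, and do not move the can, the tub, the oil bottle or the spatula.

Things in the scene. Friction and masses are not known exactly. Their poses are not given: they have to be found in the camera images.
- can_stand: steel yoke screwed to the counter on the robot's side of the tall can, carrying one flip tag (both stands and tags are alike). Origin: centre of its underside; z up; x axis points to the tall can, y axis along the hinge. Base plate 90 (x) x 110 (y) x 10 mm; two posts 14 x 8 mm at y = +-46 mm, up to 108 mm.
- can_tag_hinge (a point): centre of the can tag's hinge axle (12 mm thick, along the stand's y), between the posts, 100 mm straight above the stand's origin. Turns with the tag: x axis from free edge to hinge, z axis out of the disc face. A flat disc (36 mm wide, 1 mm proud) marks the face up at the start, two parallel bars the face beneath.
- can_tag_edge (a point): middle of the free edge of the can tag, 75 mm from the hinge axis, at mid-thickness. The tag is a white plastic plate, 72 mm wide along the hinge, 5 mm thick, reaching from 8 to 75 mm from the hinge axis, 50 g, with about 95 mm of free air between its free edge and the counter.
- can_tag (a joint): angle of the can tag, rad: 0 = level towards the stand's -x (robot's) side, disc face up; pi/2 = upright; pi = level on the +x (tall can) side, two-bar face up; stops at 0 and pi. Starts at 0 to 0.2. Stiff hinge: the tag stays wherever it is left and must be pushed all the way; about 1 N at the free edge moves it.
- tub_stand: steel yoke screwed to the counter on the robot's side of the square tub, carrying one flip tag (both stands and tags are alike). Origin: centre of its underside; z up; x axis points to the square tub, y axis along the hinge. Base plate 90 (x) x 110 (y) x 10 mm; two posts 14 x 8 mm at y = +-46 mm, up to 108 mm.
- tub_tag_hinge (a point): centre of the tub tag's hinge axle (12 mm thick, along the stand's y), between the posts, 100 mm straight above the stand's origin. Turns with the tag: x axis from free edge to hinge, z axis out of the disc face. A flat disc (36 mm wide, 1 mm proud) marks the face up at the start, two parallel bars the face beneath.
- tub_tag_edge (a point): middle of the free edge of the tub tag, 75 mm from the hinge axis, at mid-thickness. The tag is a white plastic plate, 72 mm wide along the hinge, 5 mm thick, reaching from 8 to 75 mm from the hinge axis, 50 g, with about 95 mm of free air between its free edge and the counter.
- tub_tag (a joint): angle of the tub tag, rad: 0 = level towards the stand's -x (robot's) side, disc face up; pi/2 = upright; pi = level on the +x (square tub) side, two-bar face up; stops at 0 and pi. Starts at 0 to 0.2. Stiff hinge: the tag stays wherever it is left and must be pushed all the way; about 1 N at the free edge moves it.
- can: tall metal food can with a paper label, 100 mm across, 120 mm high, standing behind its stand, its centre 155 to 165 mm from the stand's origin; origin at the centre of its underside. Loose.
- tub: low square plastic tub with a grey lid, 108 x 108 mm, 60 mm high, standing behind the other stand in the same way; origin at the centre of its underside. Loose.
- oil: slim green glass oil bottle, 48 mm across, 150 mm high, between the two stations; origin at the centre of its underside. Loose.
- spatula: spatula lying on the counter between the two stands, 200 mm long along its x axis, handle to -x. Loose.

How it is judged (in metres and radians):
On the way:
1. the can's tag is raised to about upright (value of joint can_tag above 1.2 rad), for 0.1 s.
At the end, for the whole second after the job is handed in: the can's tag lies flat on the can's side, within 0.15 rad of its stop, at rest; the tub's tag is still on its first side (below 0.35 rad); can, tub, bottle and spatula are upright or lying as before and within 30 mm of their places (value of joint can_tag above 2.99 rad and velocity of joint can_tag between -0.1 and 0.1 rad/s and value of joint tub_tag below 0.35 rad and not (distance of can from where it was at the start of the episode above 0.03 m or angle between can's own z axis and vertical above 0.3 rad) and not (distance of tub from where it was at the start of the episode above 0.03 m or angle between tub's own z axis and vertical above 0.3 rad) and not (distance of oil from where it was at the start of the episode above 0.03 m or angle between oil's own z axis and vertical above 0.3 rad) and not (distance of spatula from where it was at the start of the episode above 0.03 m or angle between spatula's own z axis and vertical above 0.3 rad)); the robot touches nothing.
It fails at once if the can's tag or stand is pinched or pushed hard (over 25 N) (contact force between anything else and can_stand above 25 N).
It fails at once if the other tag is flipped up (value of joint tub_tag above 0.5 rad).
It fails at once if the can, tub, oil bottle or spatula is pushed away, tipped or lifted ((distance of can from where it was at the start of the episode above 0.03 m or angle between can's own z axis and vertical above 0.3 rad) or (distance of tub from where it was at the start of the episode above 0.03 m or angle between tub's own z axis and vertical above 0.3 rad) or (distance of oil from where it was at the start of the episode above 0.03 m or angle between oil's own z axis and vertical above 0.3 rad) or (distance of spatula from where it was at the start of the episode above 0.03 m or angle between spatula's own z axis and vertical above 0.3 rad)).
It also fails if it takes over 40 s, if anything falls off the work surface, if the arm or the gripper's body presses on something with over 40 N, if the wrist force passes 120 N, or if a joint passes its speed limit or range.

## Working session

There is one attempt and no reset: what is moved stays moved. The work goes in short steps, Python scripts to look and compute and a tool call to move; the robot and the scene stay as the last step left them, time stands still between calls to the robot, and variables do not carry over. Pictures are saved under pics/ and viewed, about 8 in all and at most 12, crops included, and the job is handed in when it is done.

Besides the shell and the picture viewer there is one more tool, called as name(argument=value, ...) on one line, values as JSON. arm_command: Moves the arm, as the interface text tells. Its arguments: {"type":"object","properties":{"rows":{"type":"array","items":{"type":"array","items":{"type":"array","items":{"type":"number"}}}},"grip":{"type":"number"},"force":{"type":"number"}},"required":["rows"]}

```bash
mkdir -p pics; ls; python3 - <<'E'
from rig import robot, read_camera, camera_info
import cv2,json
o=robot.get_obs(); print(o)
for n in ["scene","top"]:
    im=read_camera(n); cv2.imwrite(f"pics/{n}0.png",im); 
    c=camera_info(n); print(n,c)
E
```

```text
pics
{'time_s': 0.0, 'joints': array([-1.23626618e+00,  3.78046501e-01,  7.96116537e-02,  1.27440835e+00,
        5.16328920e-06,  1.46049927e+00]), 'dq': array([-0.00035568, -0.00052903,  0.00102513, -0.0005326 , -0.00124291,
       -0.00142919]), 'joint_torque': array([ 8.44245042e-04, -4.63609600e+01,  2.69871479e+01,  2.07423448e-02,
       -1.23905402e-04,  3.44357034e-06]), 'position': array([ 247.21182953, -518.4063048 ,  230.36482603]), 'tool_rot': array([-6.40187258e-04,  8.45665539e-01, -5.33712235e-01, -7.98492238e-04]), 'force': array([0.1194036 , 0.47511897, 0.54980421]), 'moment': array([-0.03333129, -0.02519567,  0.02281001]), 'gripper_width': 85.67188492860586}
scene {'fx': 499.86611002584607, 'fy': 499.86611002584607, 'cx': 320.00165942614024, 'cy': 193.98756569523766, 'D': array([-0.03995948,  0.        ,  0.        ,  0.        ,  0.        ]), 'R': array([[ 0.40960352,  0.91225546, -0.00386306],
       [ 0.76492981, -0.34575547, -0.54344782],
       [-0.49709892,  0.21964317, -0.83943406]]), 't': array([-256.83516141, -449.39609429, 1360.49506991])}
top {'fx': 411.5075234466812, 'fy': 411.5075234466812, 'cx': 317.3239621407675, 'cy': 197.08007862253794, 'D': array([-0.07383147,  0.        ,  0.        ,  0.        ,  0.        ]), 'R': array([[-0.02290744, -0.99967574, -0.01112008],
       [-0.98653759,  0.02440512, -0.16170338],
       [ 0.16192233,  0.00726616, -0.98677675]]), 't': array([ 21.02216926, 632.39554385, 793.0641759 ])}
```

View pics/scene0.png

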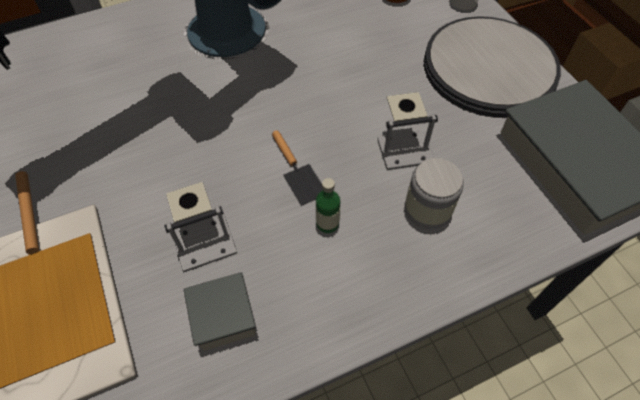

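View pics/top0.png

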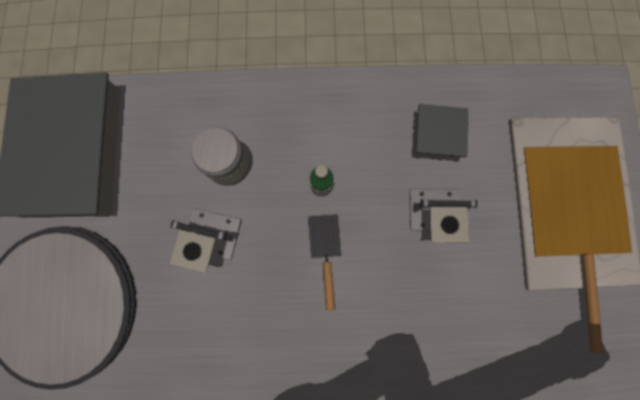

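The scene view shows the can's tag at (407,106) with its can at (435,190), and the top view shows them at (192,251) and (216,150). The tub station is on the other side, with its tag at (450,224) in the top view.

```bash
cat > h.py <<'E'
import numpy as np,cv2
from rig import camera_info
def ray(n,px):
    c=camera_info(n);K=np.array([[c['fx'],0,c['cx']],[0,c['fy'],c['cy']],[0,0,1]])
    u=cv2.undistortPoints(np.array(px,float).reshape(-1,1,2),K,c['D']).reshape(-1,2)
    d=np.c_[u,np.ones(len(u))]@c['R']; return -c['R'].T@c['t'], d/np.linalg.norm(d,axis=1)[:,None]
def plane(n,px,z):
    o,d=ray(n,px); return o+d*((z-o[2])/d[:,2])[:,None]
def tri(p,q,a="scene",b="top"):
    o1,d1=ray(a,p);o2,d2=ray(b,q);out=[]
    for x,y in zip(d1,d2):
        s=np.linalg.lstsq(np.c_[x,-y],o2-o1,rcond=None)[0]; A=o1+s[0]*x;B=o2+s[1]*y
        out.append(np.r_[(A+B)/2,np.linalg.norm(A-B)])
    return np.array(out)
E
python3 - <<'E'
from h import *
np.set_printoptions(precision=1,suppress=True)
R={}
for n,(x0,y0,x1,y1) in {"scene":(375,85,445,140),"top":(160,220,232,280)}.items():
    im=cv2.imread(f"pics/{n}0.png"); c=im[y0:y1,x0:x1].astype(int)
    m=((c[...,2]>125)&(c[...,2]-c[...,0]>15)).astype(np.uint8)
    m=cv2.morphologyEx(m,cv2.MORPH_OPEN,np.ones((3,3)))
    cs,_=cv2.findContours(m,cv2.RETR_EXTERNAL,cv2.CHAIN_APPROX_NONE); k=max(cs,key=cv2.contourArea)
    _,q=cv2.minEnclosingTriangle(k) if 0 else (0,cv2.approxPolyDP(cv2.convexHull(k),5,True))
    q=q.reshape(-1,2)+[x0,y0]; print(n,cv2.contourArea(k),q.tolist(),cv2.minAreaRect(k)[0]+np.array([x0,y0]))
    d=(c.sum(2)<150).astype(np.uint8); 
    nl,_,st,ce=cv2.connectedComponentsWithStats(d); print([(s[4],(e+[x0,y0]).round(1)) for s,e in zip(st[1:],ce[1:]) if s[4]>30])
    big=cv2.resize(im[y0-10:y1+10+30,x0-10:x1+10],None,fx=4,fy=4,interpolation=2); R[n]=big
h=min(b.shape[0] for b in R.values()); cv2.imwrite("pics/crop.png",np.hstack([b[:h] for b in R.values()]))
print("can top", plane("top",[(216,151)],120), plane("scene",[(438,181)],120))
print("posts z108 top",plane("top",[(174,224),(221,236)],108), "scene",plane("scene",[(389,124),(434,118)],108))
E
```

```text
scene 801.5 [[418, 92], [426, 115], [394, 119], [387, 96]] [406.6 105.5]
[(np.int32(98), array([439.9,  89.2])), (np.int32(142), array([406.4, 105.1])), (np.int32(216), array([417.2, 123.6])), (np.int32(65), array([388.5, 132.4]))]
top 1143.5 [[179, 232], [212, 239], [204, 271], [171, 263]] [191.5 251.1]
[(np.int32(142), array([198.3, 228.7])), (np.int32(54), array([226.9, 236.4])), (np.int32(215), array([191.6, 251. ]))]
can top [[716.7 199.5 120. ]] [[730.3 198.  120. ]]
posts z108 top [[577.9 281.7 108. ]
 [553.1 190.1 108. ]] scene [[559.5 187.3 108. ]
 [583.7 281.1 108. ]]
```

View pics/crop.png

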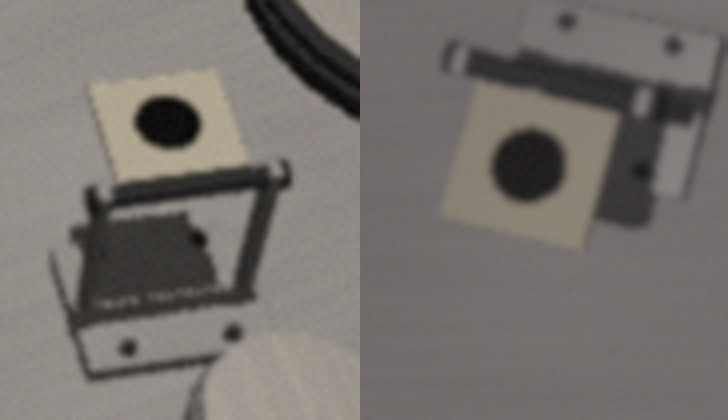

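The crop shows the tag's corners, its disc and both post tops clearly in both views. Next I'll triangulate them.

```bash
python3 - <<'E'
from h import *
np.set_printoptions(precision=1,suppress=True)
t=tri([(426,115),(394,119),(387,96),(418,92),(406.4,105.1),(433.5,118.5),(387.5,125.5)],[(179,232),(212,239),(204,271),(171,263),(191.6,251),(173.5,224.5),(220.5,236)])
print(t)
H=(t[0]+t[1])[:3]/2;E=(t[2]+t[3])[:3]/2; v=H-E; P=(t[5]+t[6])[:3]/2;w=(t[6]-t[5])[:3]
print("H",H,"E",E,np.linalg.norm(v),"yaw tag",np.degrees(np.arctan2(v[1],v[0])),"rise",np.degrees(np.arctan2(-v[2],np.hypot(*v[:2]))),"P",P,np.linalg.norm(w),"yaw post",np.degrees(np.arctan2(w[0],-w[1])))
E
```

```text
[[563.3 275.1  99.1   1. ]
 [547.8 207.6 102.3   2.3]
 [487.9 221.5 108.    0.3]
 [504.4 287.3 107.2   3.2]
 [526.1 247.5 105.2   1. ]
 [577.9 285.8  98.4   0.6]
 [553.2 191.6  95.5   5.1]]
H [555.5 241.3 100.7] E [496.2 254.4 107.6] 61.20036814971884 yaw tag -12.412294791075654 rise 6.463042658565809 P [565.6 238.7  96.9] 97.43098777872629 yaw post -14.658774852892932
```

```bash
cat >> h.py <<'E'
from scipy.spatial.transform import Rotation as Ro
H=np.array([567,238,100.]);PSI=np.radians(-14)
U=np.array([np.cos(PSI),np.sin(PSI),0]);V=np.array([-np.sin(PSI),np.cos(PSI),0])
def tool(th,xa=None):
    """finger direction th deg below horizontal along the stand's x, jaws along the stand's y; xa: pointing down, jaw azimuth"""
    if xa is not None:
        a=np.radians(xa);x=np.array([np.cos(a),np.sin(a),0]);z=np.array([0,0,-1.])
    else:
        t=np.radians(th);x=V;z=np.cos(t)*U-np.sin(t)*np.array([0,0,1.])
    return Ro.from_matrix(np.c_[x,np.cross(z,x),z])
def S(a,h,b=0): return H+a*U+b*V+np.array([0,0,h])   # stand coordinates rel. to hinge
def row(cur,tgt):
    (p,r),(P,Q)=cur,tgt
    return np.r_[r.inv().apply(P-p)/40,np.degrees((r.inv()*Q).as_rotvec())/6].round(2)
def now():
    from rig import robot
    o=robot.get_obs();return o['position'],Ro.from_quat(np.roll(o['tool_rot'],-1))
E
python3 - <<'E'
from h import *
c=now(); a=(np.array([470,-50,280.]),tool(0,10)); b=(S(-100,110),tool(35))
print(row(c,a).tolist(),row(a,b).tolist(),b[0])
E
```

```text
[-8.18, -10.07, -1.22, -0.01, 0.01, -12.42] [1.35, -7.69, 1.75, -8.1, 5.26, -10.1] [469.97042737 262.19218956 210.        ]
```

arm_command(rows=[[[-1,-1.2,-1.2,0,0,-1.5],[-2,-2.4,-1.2,0,0,-3],[-3,-3.6,-1.2,0,0,-4.5],[-4,-4.9,-1.2,0,0,-6],[-5,-6.1,-1.2,0,0,-7.5],[-6,-7.4,-1.2,0,0,-9],[-7,-8.6,-1.2,0,0,-10.5],[-8.2,-10,-1.2,0,0,-12.4],[-8.2,-10,-1.2,0,0,-12.4],[-8.2,-10,-1.2,0,0,-12.4]]], grip=1, force=20)

```text
time_s: 1.35
position: [467.6, -49.0, 278.8]
tool_rot: [-0.0, 0.996, 0.088, -0.0]
force: [-0.9, 0.1, -0.5]
gripper_width: 0.2
```

```bash
python3 - <<'E'
from h import *
b=(S(-100,110),tool(35)); print(row(now(),b).tolist())
E
```

```text
[1.43, -7.65, 1.72, -8.11, 5.26, -10.09]
```

arm_command(rows=[[[0.2,-0.9,0,-1,0.65,-1.3],[0.4,-1.8,0,-2,1.3,-2.5],[0.5,-2.8,0,-3,2,-3.8],[0.7,-3.8,0.2,-4,2.6,-5],[0.9,-4.8,0.5,-5,3.3,-6.3],[1.1,-5.8,0.9,-6,3.9,-7.5],[1.3,-6.8,1.3,-7,4.6,-8.8],[1.4,-7.65,1.7,-8.1,5.26,-10.1],[1.4,-7.65,1.7,-8.1,5.26,-10.1],[1.4,-7.65,1.7,-8.1,5.26,-10.1]]])

```text
time_s: 2.6
position: [470.2, 258.9, 211.3]
tool_rot: [0.365, 0.7, 0.545, 0.283]
force: [-0.3, -0.4, 0.4]
gripper_width: 0.1
```

```bash
cat > st.py <<'E'
from h import *
import sys
from rig import robot
np.set_printoptions(precision=2,suppress=True)
def rep():
    o=robot.get_obs();p,r=now();d=p-H;z=r.as_matrix()[:,2]
    print("t",o['time_s'],"stand a,b,h",[round(float(x),1) for x in (d@U,d@V,d[2])],"theta",round(np.degrees(np.arcsin(-z[2])),1),"z.V",round(z@V,3),"x.V",round(r.as_matrix()[:,0]@V,3),"F",o['force'],"q",o['joints'])
E
python3 - <<'E'
from st import *
rep()
for th in (35,20): print(th,row(now(),(S(-105,-45),tool(th))).tolist())
import cv2; from rig import read_camera
cv2.imwrite("pics/s1.png",read_camera("scene"))
E
```

```text
t 2.6 stand a,b,h [-99.0, -3.1, 111.3] theta 35.0 z.V -0.005 x.V 1.0 F [-0.34 -0.42  0.4 ] q [ 0.8   0.02 -0.88  0.06 -0.79  0.79]
35 [0.08, -3.28, 2.12, -0.01, 0.04, -0.02]
20 [0.08, -3.28, 2.12, -2.51, 0.05, -0.01]
```

View pics/s1.png

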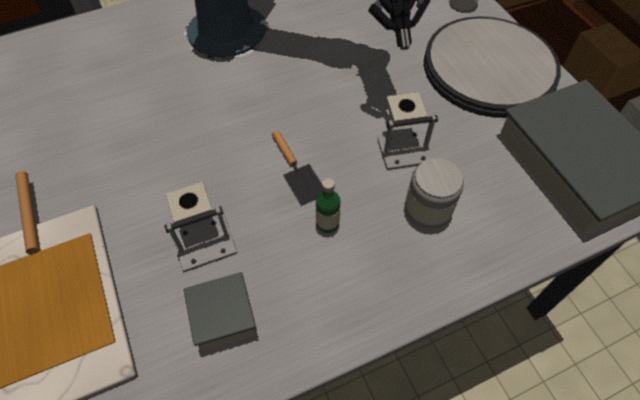

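The fingers are closed with their tips at (404,42), in front of and above the can's tag at (407,106). I'll lower the tool in front of the free edge.

arm_command(rows=[[[0.1,-0.5,0.3,0,0,0],[0.1,-1,0.6,0,0,0],[0.1,-1.5,0.9,0,0,0],[0.1,-2,1.2,0,0,0],[0.1,-2.5,1.6,0,0,0],[0.1,-3,1.9,0,0,0],[0.1,-3.3,2.1,0,0,0],[0.1,-3.3,2.1,0,0,0],[0.1,-3.3,2.1,0,0,0],[0.1,-3.3,2.1,0,0,0]]])

```text
time_s: 3.9
position: [467.4, 273.4, 58.2]
tool_rot: [0.365, 0.702, 0.543, 0.28]
force: [-0.5, -0.3, 0.2]
gripper_width: -0.0
```

```bash
python3 - <<'E'
from st import *
rep()
for a,h,th in ((-55,-45,35),(-55,-45,25),(-55,-20,25)): print(a,h,th,row(now(),(S(a,h),tool(th))).tolist())
E
```

```text
t 3.9 stand a,b,h [-105.2, 10.3, -41.8] theta 35.2 z.V -0.011 x.V 1.0 F [-0.47 -0.34  0.19] q [ 0.83  0.39 -1.02 -0.42 -0.81  0.83]
-55 -45 35 [-0.24, 0.66, 1.07, -0.03, 0.1, -0.03]
-55 -45 25 [-0.24, 0.66, 1.07, -1.7, 0.11, -0.02]
-55 -20 25 [-0.24, 1.17, 0.71, -1.7, 0.11, -0.02]
```

arm_command(rows=[[[0,0.1,0.2,0,0,0],[-0.1,0.2,0.4,0,0,0],[-0.1,0.3,0.6,0,0,0],[-0.2,0.4,0.8,0,0,0],[-0.24,0.6,1,0,0,0],[-0.24,0.66,1.1,0,0,0],[-0.24,0.66,1.1,0,0,0],[-0.24,0.66,1.1,0,0,0],[-0.24,0.66,1.1,0,0,0],[-0.24,0.66,1.1,0,0,0]]])

```text
time_s: 5.15
position: [514.4, 252.8, 53.6]
tool_rot: [0.365, 0.702, 0.544, 0.278]
force: [-0.4, -0.4, -0.3]
gripper_width: 0.0
```

```bash
python3 - <<'E'
from st import *
rep()
c=now()
for a,h in ((-55,-20),(-54,0),(-50,12),(-48,24)): print(a,h,row(c,(S(a,h),tool(35))).tolist())
import cv2; from rig import read_camera
im=read_camera("scene")[20:180,330:490]; cv2.imwrite("pics/s2.png",cv2.resize(im,None,fx=3.5,fy=3.5,interpolation=2))
E
```

```text
t 5.15 stand a,b,h [-54.6, 1.7, -46.4] theta 35.3 z.V -0.013 x.V 1.0 F [-0.37 -0.39 -0.29] q [ 0.72  0.43 -1.02 -0.54 -0.74  0.7 ]
-55 -20 [-0.05, 0.53, -0.39, -0.05, 0.12, -0.01]
-54 0 [-0.05, 0.96, -0.66, -0.05, 0.12, -0.01]
-50 12 [-0.05, 1.26, -0.75, -0.05, 0.12, -0.01]
-48 24 [-0.05, 1.53, -0.88, -0.05, 0.12, -0.01]
```

View pics/s2.png

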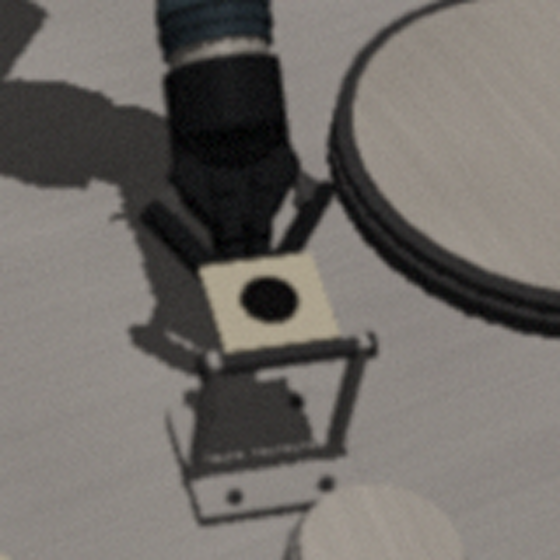

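The fingers go under the tag and are centred, at about (245,240) in the crop. There is no contact yet, so I'll lift.

arm_command(rows=[[[0,0.2,-0.1,0,0,0],[0,0.4,-0.25,0,0,0],[-0.05,0.53,-0.39,0,0,0],[-0.05,0.7,-0.5,0,0,0],[-0.05,0.85,-0.6,0,0,0],[-0.05,0.96,-0.66,0,0,0],[-0.05,1.1,-0.7,0,0,0],[-0.05,1.26,-0.75,0,0,0],[-0.05,1.4,-0.8,0,0,0],[-0.05,1.53,-0.85,0,0,0]]])

```text
time_s: 6.45
position: [521.5, 249.1, 123.4]
tool_rot: [0.365, 0.702, 0.544, 0.278]
force: [0.6, 0.3, -2.0]
gripper_width: 0.1
```

```bash
python3 - <<'E'
from st import *
rep()
c=now()
for a,h in ((-42,28),(-33,35),(-22,40),(-9,43),(0,42),(8,40)): print(a,h,row(c,(S(a,h),tool(35))).tolist())
E
```

```text
t 6.45 stand a,b,h [-46.8, -0.3, 23.4] theta 35.3 z.V -0.013 x.V 1.0 F [ 0.55  0.31 -1.96] q [ 0.7   0.25 -0.96 -0.32 -0.73  0.68]
-42 28 [0.01, 0.16, 0.03, -0.06, 0.13, -0.01]
-33 35 [0.01, 0.44, 0.11, -0.06, 0.13, -0.01]
-22 40 [0.01, 0.7, 0.26, -0.06, 0.13, -0.01]
-9 43 [0.01, 0.95, 0.49, -0.06, 0.13, -0.01]
0 42 [0.02, 1.06, 0.68, -0.06, 0.13, -0.01]
8 40 [0.02, 1.13, 0.88, -0.06, 0.13, -0.01]
```

Contact is gentle at about 2 N. I'll follow the arc now.

arm_command(rows=[[[0,0.16,0.03,0,0,0],[0,0.3,0.07,0,0,0],[0,0.44,0.11,0,0,0],[0,0.57,0.18,0,0,0],[0,0.7,0.26,0,0,0],[0,0.83,0.37,0,0,0],[0,0.95,0.49,0,0,0],[0,1.06,0.68,0,0,0],[0,1.13,0.88,0,0,0],[0,1.13,0.88,0,0,0]]])

```text
time_s: 7.7
position: [575.2, 234.9, 139.4]
tool_rot: [0.366, 0.703, 0.544, 0.278]
force: [-0.5, 0.4, 0.3]
gripper_width: -0.1
```

```bash
python3 - <<'E'
from st import *
rep()
c=now()
for a,h,t in ((13,37.5,43),(18,35,50),(24,31,57),(30,26,65),(42,22,68),(53,18,70)): print(a,h,row(c,(S(a,h),tool(t))).tolist())
import cv2; from rig import read_camera
im=read_camera("scene")[20:180,330:490]; cv2.imwrite("pics/s3.png",cv2.resize(im,None,fx=3.5,fy=3.5,interpolation=2))
E
```

```text
t 7.7 stand a,b,h [8.7, -1.0, 39.4] theta 35.3 z.V -0.014 x.V 1.0 F [-0.5   0.42  0.26] q [ 0.6   0.26 -0.9  -0.33 -0.67  0.58]
13 37.5 [0.03, 0.02, 0.12, 1.28, 0.14, -0.03]
18 35 [0.03, 0.04, 0.25, 2.45, 0.13, -0.04]
24 31 [0.03, 0.05, 0.43, 3.61, 0.13, -0.04]
30 26 [0.04, 0.03, 0.63, 4.95, 0.13, -0.05]
42 22 [0.04, 0.13, 0.93, 5.45, 0.13, -0.06]
53 18 [0.04, 0.2, 1.21, 5.78, 0.13, -0.06]
```

View pics/s3.png

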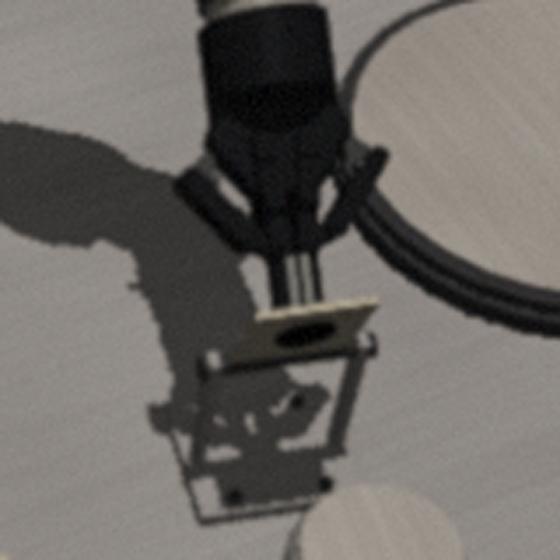

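The tag stands roughly upright, with the fingertips behind it at about (295,300) in the crop. I'll continue over.

arm_command(rows=[[[0,0.02,0.12,1.3,0,0],[0,0.04,0.25,2.4,0,0],[0,0.05,0.43,3.6,0,0],[0,0.04,0.53,4.3,0,0],[0,0.03,0.63,4.9,0,0],[0,0.08,0.78,5.2,0,0],[0,0.13,0.93,5.4,0,0],[0,0.17,1.07,5.6,0,0],[0,0.2,1.2,5.8,0,0],[0,0.2,1.2,5.8,0,0]]])

```text
time_s: 9.0
position: [617.7, 223.9, 118.5]
tool_rot: [0.139, 0.78, 0.602, 0.103]
force: [0.3, 0.1, 0.3]
gripper_width: 0.1
```

```bash
python3 - <<'E'
from st import *
rep()
c=now()
for a,h,t in ((53,14,70),(52,10,70),(52,7,70)): print(a,h,row(c,(S(a,h),tool(t))).tolist())
E
```

```text
t 9.0 stand a,b,h [52.6, -1.4, 18.5] theta 70.1 z.V -0.01 x.V 1.0 F [0.29 0.09 0.31] q [ 0.34  0.38 -0.28  0.62 -0.2   0.57]
53 14 [0.04, -0.03, 0.11, -0.02, 0.1, -0.09]
52 10 [0.04, -0.09, 0.19, -0.02, 0.1, -0.09]
52 7 [0.04, -0.11, 0.26, -0.02, 0.1, -0.09]
```

arm_command(rows=[[[0,-0.01,0.04,0,0,0],[0,-0.02,0.07,0,0,0],[0,-0.03,0.11,0,0,0],[0,-0.05,0.14,0,0,0],[0,-0.07,0.17,0,0,0],[0,-0.09,0.19,0,0,0],[0,-0.09,0.21,0,0,0],[0,-0.1,0.23,0,0,0],[0,-0.1,0.23,0,0,0],[0,-0.1,0.23,0,0,0]]])

```text
time_s: 10.25
position: [616.2, 224.2, 108.4]
tool_rot: [0.139, 0.779, 0.602, 0.103]
force: [-0.3, -0.9, 0.5]
gripper_width: 0.0
```

```bash
python3 - <<'E'
from st import *
rep()
import cv2; from rig import read_camera
A=read_camera("scene")[40:180,360:480];B=read_camera("top")[120:260,150:270]; cv2.imwrite("pics/s4.png",cv2.resize(np.hstack([A,B]),None,fx=3.2,fy=3.2,interpolation=2))
E
```

```text
t 10.25 stand a,b,h [51.1, -1.4, 8.4] theta 70.1 z.V -0.01 x.V 1.0 F [-0.33 -0.9   0.54] q [ 0.35  0.39 -0.3   0.6  -0.2   0.57]
```

View pics/s4.png

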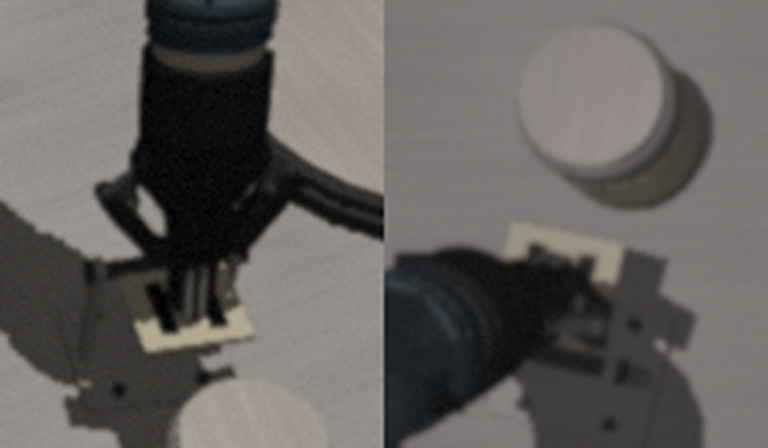

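The tag is over with its two bars up (about (190,305) in the left crop), and the can is untouched. I'll press down slowly until I feel the stop.

arm_command(rows=[[[0,0,0.01,0,0,0],[0,-0.01,0.02,0,0,0],[0,-0.01,0.03,0,0,0],[0,-0.01,0.04,0,0,0],[0,-0.02,0.05,0,0,0],[0,-0.02,0.05,0,0,0],[0,-0.02,0.06,0,0,0],[0,-0.02,0.06,0,0,0],[0,-0.02,0.06,0,0,0],[0,-0.02,0.06,0,0,0]]])

```text
time_s: 11.6
position: [616.4, 224.2, 106.0]
tool_rot: [0.139, 0.779, 0.602, 0.103]
force: [-0.4, 0.2, 0.2]
gripper_width: 0.1
```

```bash
python3 -c "
from st import *
rep()"
```

```text
t 11.6 stand a,b,h [51.2, -1.4, 6.0] theta 70.1 z.V -0.01 x.V 1.0 F [-0.36  0.17  0.19] q [ 0.35  0.39 -0.3   0.59 -0.2   0.57]
```

arm_command(rows=[[[0,0,0.01,0,0,0],[0,0,0.02,0,0,0],[0,-0.01,0.02,0,0,0],[0,-0.01,0.03,0,0,0],[0,-0.01,0.04,0,0,0],[0,-0.02,0.05,0,0,0],[0,-0.02,0.05,0,0,0],[0,-0.02,0.05,0,0,0],[0,-0.02,0.05,0,0,0],[0,-0.02,0.05,0,0,0]]])

```text
time_s: 12.85
position: [616.6, 224.3, 104.9]
tool_rot: [0.139, 0.779, 0.602, 0.103]
force: [-3.5, -1.4, 7.1]
gripper_width: -0.1
```

```bash
python3 -c "
from st import *
rep()"
```

```text
t 12.85 stand a,b,h [51.5, -1.3, 4.9] theta 70.0 z.V -0.01 x.V 1.0 F [-3.54 -1.37  7.15] q [ 0.35  0.39 -0.31  0.59 -0.2   0.57]
```

The stop is felt at about 8 N with steady contact. I'll retreat straight up.

arm_command(rows=[[[0,0.05,-0.12,0,0,0],[0,0.15,-0.4,0,0,0],[0,0.3,-0.8,0,0,0],[0,0.5,-1.4,0,0,0],[0,0.7,-2,0,0,0],[0,0.5,-3,0,0,0],[0,0.3,-4,0,0,0],[0,0.1,-5,0,0,0],[0,0,-5.5,0,0,0],[0,0,-5.5,0,0,0]]])

```text
time_s: 14.1
position: [544.8, 245.3, 313.4]
tool_rot: [0.139, 0.779, 0.602, 0.105]
force: [0.2, 0.4, 0.2]
gripper_width: 0.4
```

```bash
python3 - <<'E'
from st import *
rep()
import cv2; from rig import read_camera
cv2.imwrite("pics/s5.png",read_camera("scene"));cv2.imwrite("pics/t5.png",read_camera("top"))
E
```

```text
t 14.1 stand a,b,h [-23.3, 1.7, 213.4] theta 69.9 z.V -0.007 x.V 1.0 F [0.24 0.36 0.24] q [ 0.43  0.18 -0.04  1.08 -0.22  0.66]
```

View pics/s5.png

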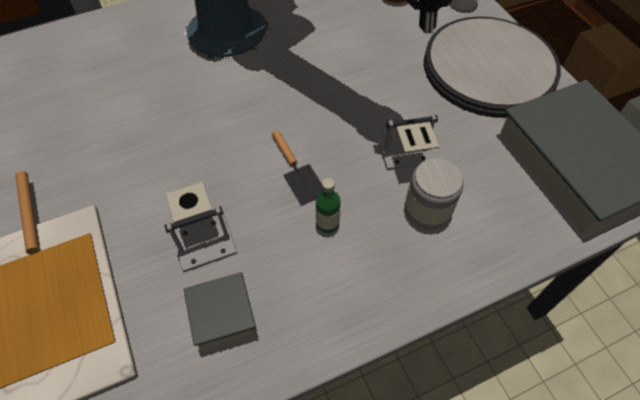

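View pics/t5.png

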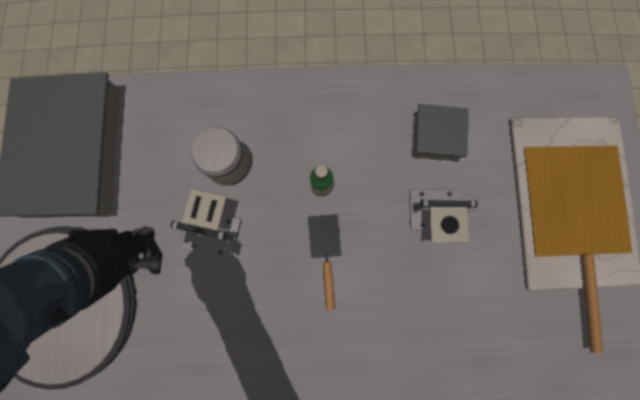

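The tag lies on the can's side with two bars up, at (418,137) in the scene view and (204,209) in the top view. The other objects look unmoved. I'll do a quick flatness and displacement check, then hand in.

```bash
python3 - <<'E'
from h import *
np.set_printoptions(precision=1,suppress=True)
Q={}
for n,f,(x0,y0,x1,y1) in (("scene","s5",(388,117,445,160)),("top","t5",(178,182,232,232))):
    c=cv2.imread(f"pics/{f}.png")[y0:y1,x0:x1].astype(int)
    m=((c[...,2]>125)&(c[...,2]-c[...,0]>15)).astype(np.uint8); m=cv2.morphologyEx(m,cv2.MORPH_CLOSE,np.ones((9,9)))
    k=max(cv2.findContours(m,0,1)[0],key=cv2.contourArea)
    Q[n]=cv2.approxPolyDP(cv2.convexHull(k),5,True).reshape(-1,2)+[x0,y0]; print(n,Q[n].tolist())
    d=(np.abs(cv2.imread(f"pics/{f}.png").astype(int)-cv2.imread(f"pics/{n}0.png")).max(2)>60)
    for nm,b in {"scene":{"can":(410,170,462,222),"tub":(180,275,260,350),"oil":(312,178,342,235),"spat":(272,130,324,205),"tag2":(165,182,225,240)},"top":{"can":(192,128,242,178)}}[n].items(): print(nm,d[b[1]:b[3],b[0]:b[2]].sum(),end=" ")
    print()
s=Q["scene"];t=Q["top"]
if len(s)==4==len(t):
    s=s[np.argsort(s[:,1])];t=t[np.argsort(-t[:,1])]  # hinge side first
    f=lambda a,sg:np.vstack([p[np.argsort(sg*p[:,0])] for p in (a[:2],a[2:])])
    r=tri(f(s,-1),f(t,1));print(r);v=(r[2]+r[3]-r[0]-r[1])/2;print("dir",v,"slope rad",np.arctan2(v[2],np.hypot(v[0],v[1])))
E
```

```text
scene [[428, 122], [438, 146], [406, 151], [397, 127]]
can 21 tub 0 oil 0 spat 0 tag2 0 
top [[191, 190], [224, 197], [217, 231], [178, 220]]
can 0 
[[584.7 271.7 102.8   8.3]
 [564.5 202.9  95.6   3.9]
 [645.5 253.9  98.9   1.6]
 [629.9 188.2  99.    1.6]]
dir [ 63.1 -16.3  -0.3  -4.5] slope rad -0.004208053739742478
```

```bash
python3 -c "
from rig import workorder; print(workorder.hand_in())"
```

```text
the job is handed in; nothing more can be done
None
```

The can's tag now lies flat on the can's side with its two-bar face up. I pushed it over with the closed fingertips: lifted from under its free edge, followed round the hinge, and pressed onto its stop. The job was handed in at about 14 s of the 40 s allowed.

- **Force:** the highest reading, taken at the end of each move, was about 8 N, at the stop. The limit is 25 N. Nothing was pinched.
- **Flatness:** the last pictures put the tag within about 0.01 rad of level, against an allowed 0.15. The two views disagreed by up to 8 mm at one of the tag's hinge-side corners. At the free edge they agreed to 2 mm, and the height there (99 mm) is right.
- **Other objects:** the tub, oil bottle, spatula and other tag showed no change between the first and last pictures. A few pixels changed around the can in the scene view (probably the tag's shadow), but none did in the top view.
- **Robot:** the fingertips ended more than 200 mm above the hinge, touching nothing.

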